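# Clear the bracket and lock the console's hatch

### The arm

A 7-joint arm with a two-finger parallel gripper is mounted at the origin on the work surface. World frame = base frame: x ahead of the robot, y to its left, z up, the work surface at z = 0. Lengths are in m, angles in rad, forces in N, time in s.
With the tool pointing down it reaches from about 0.4 to 0.925 m from the base axis. Payload 5.6 kg.
Tool frame: the origin (TCP) lies between the finger pads; the fingertips stand 14 mm ahead of it and the grasp point (between the pads) lies 5 mm behind it; z points along the fingers, y is the line along which they close (so a half turn about z gives the same grasp; the last joint's range is limited). The gripper opens to 85 mm and grips with 20 to 120 N. Pads are 22 mm wide; open, the fingers measure 114 mm over their backs; the gripper's body (76 mm by 85 mm) begins 54 mm behind the grasp point. The pads swing forward as they close: fully open they stand 13 mm farther back than shut.
Start: joints at [-1.365, 0.468, -0.012, 1.603, 0.006, 1.071, -0.056], TCP at [0.16, 0.63, 0.245] pointing down, gripper open.
Joint ranges: [-2.53, 2.53], [-0.31, 2.02], [-1.57, 1.55], [0.28, 2.44], [-1.29, 4.43], [0.15, 1.84], [-2.92, 2.92]. Speed limits (rad/s): [2.57, 2.57, 3.14, 3.14, 3.14, 3.14, 3.14].

### API

Orientations are given as a unit quaternion [w, x, y, z].
In Python, from bench import readout, imaging, close_job gives the robot as it stands.
- The arm moves only by the tool step_arm, never from a script. Its argument "increments" is a list of rows, each a list of 7 numbers: the shift along the tool's x, y, z in m, then the turn, a rotation vector about the tool's x, y, z in degrees, then the closure, from 0 (fully open) to 1 (shut). A call has 1 to 5 rows; each row shifts and turns the commanded pose from where the row before left it, along the tool's axes as they then stand; what a row does not reach is not made up. A row lasts 1/10 s, in which the tool goes at most 50 mm and 8.59 degrees, less where a joint would pass 70% of its speed; a pose out of reach is approached as far as the arm can. A call with a gripper value outside its range is refused whole. The fingers move at their own pace and stop on an object; "grip_force" is the grip in N (left out, the last holds). Time passes only in rows, so rows that do not move let the fingers close. It gives the time, the measured TCP pose, the force, the opening and the grip force at its end, in the units of the state.
- readout.get_obs(): the state, without advancing time (a new reading comes with each control period).
- imaging.capture(name): name is "side" or "top" or "wrist"; returns a dict with "color" (480x640x3 uint8, red, green, blue), "z_map" (480x640 float32, m along the optical axis (not along the pixel's ray), 0 where there is no reading), "K" (3x3 intrinsics, pixels), "rvec" (rotation vector, rad) and "tvec" (3), from world to camera coordinates, as OpenCV has them; the wrist camera has in their place "mount" (4x4, takes a point from camera to tool coordinates, whose origin is the TCP and whose axes are the flange's). Camera axes: x right, y down, z forward; pixel columns grow to the right and rows downward; lengths in m; the calibration is good to about 2 mm. A picture is of the moment at which its call begins: read the wrist's pose just before it.
- close_job(): hands the job in; it is judged then, once.
The state is a dict: "time": time; "q": joint angles; "joint_velocities": joint speeds; "effort": joint torques, N m; "ee_pos": TCP position; "orientation": TCP orientation; "force": force on the tool from outside, world axes, zero at the start; "ft_torque": the same for the moment, N m; "grip_width": finger opening in m; "finger_force": force on a finger pad.
Only numpy, scipy, OpenCV 4.12 (cv2) and the standard library are available. Lean on these libraries where they do the work, as an engineer would, in place of code of your own. Each camera call takes 0.05 s, during which the arm holds its last target. There are 200 camera calls.

### The job

Somebody left a U-shaped aluminium bracket on the sloping panel of the test console, astride the hatch's quarter-turn fastener. Lift the bracket off and set it down standing on its two legs in the parts tray, without dropping it, and let go of it; then turn the fastener's wing until its crossbar lines up with the slot, push it in, and turn it clockwise as far as it goes so that it stays locked, and let go. Leave all the other things where they are.

Things in the scene. Friction and masses are not known exactly. Their poses are not given: they have to be found in the camera images.
- console: Fixed grey wedge-shaped case, its low front turned away from the robot: 200 deep (x), 240 wide (y), 30 high at its front (-x) edge, 132 at the back, in mm; origin under its middle. Its panel slopes 27 degrees from level. A ledge 10 mm high, 8 thick runs across it, its upper face 45 mm down-slope of the slot; three control knobs 12 mm high stand 100 mm up-slope of the slot.
- slot (a point): Middle of the fastener's slot, on the surface of the console's sloping panel: a dark slot 40 x 10 mm in a 50 mm square steel plate flush with the panel. This frame: x up the slope, along the slot (roughly towards the robot); y across the panel; z straight out of the panel, 27 degrees from vertical, leaning away from the robot.
- wing_grip (a point): Middle of the fastener's black wing, a bar 30 long, 10 thick, 20 mm high on the slot's axis: x along it, z out of the panel. Popped out it stands 15 to 35 mm off the panel (this point 25), locked about 5 to 25. Under it on a 7 mm shaft, parallel to it, is a steel crossbar 36 x 6 x 4 mm which passes the slot freely within 5 degrees of lined up and not beyond 10.
- wing (a joint): Turn of the wing in rad, growing clockwise seen from outside: 0 = wing and crossbar in line with the slot. Starts popped out at -1.1 to -0.5; stops at -1.25 and 1.571 (wing square to the slot: locked). Turns stiffly (0.04 N m), stays where it is left.
- stud (a joint): Push-in of the fastener, m: 0 = popped out, stop 0.0125. A spring (2 N out, 7 N fully in) pushes it out. Out of line it is stopped at about 0.0015. From 0.0105 in, the wing can turn, the crossbar going behind the panel; past about 0.2 rad it stays in (settling near 0.0095) even if let go, so the wing may be regrasped.
- bracket_mid (a point): Centre of the loose aluminium U bracket (about 0.12 kg): 80 long (x), 52 wide (y), 44 mm high (z); two 3 mm legs along its length, open ends, 3 mm back with a 40 x 34 mm window. At the start it stands on its legs on the sloping panel, x up-slope, z out of the panel, lower end on the ledge, the wing between its legs. Can be gripped from outside across the 52 mm.
- tray: Fixed grey plastic parts tray, origin under its middle; 200 mm (x) by 160 (y) outside, 28 high, walls and floor 4. Flat on the bench, on the other side of the robot's centre line from the console.
- cap_mid (a point): Centre of a dark block capacitor, 22 x 42 x 34 mm high, standing in the tray near the middle of its far (+x) wall, 70 to 75 mm from the tray's middle; a bystander.
- meter: Handheld multimeter lying on the bench behind the console's high back, on the robot's side; 150 x 75 x 38 mm, origin under its middle; a bystander.
- screwdriver: Screwdriver 170 mm long, lying on the bench in front of the tray; a bystander.
- breadboard: White breadboard 165 x 55 x 15 mm lying on the bench between the console and the tray; a bystander.
Mind the look-alikes: they are no part of the job. What is shaped like the part that bears bracket_mid but green or purple is not meant.

How it is judged:
On the way, in this order (a step that is already met when the one before it is completed fails the run):
1. the bracket stands on its legs in the tray, released (x of bracket_mid in the frame of tray between -0.08 and 0.08 m and y of bracket_mid in the frame of tray between -0.06 and 0.06 m and z of bracket_mid in the frame of tray between 0.023 and 0.029 m and angle between bracket_mid's own z axis and vertical below 0.21 rad and linear speed of bracket below 0.02 m/s and contact force between the fingers and bracket below 0.1 N), for 0.2 s.
2. the wing is lined up and the fastener pushed in through the slot (value of joint stud above 0.008 m), for 0.05 s.
At the end, for the whole second after the job is handed in: The bracket stands still on its legs in the tray (centre 23 to 29 mm above the tray's underside, within 12 degrees of upright, between the walls), released; the fastener is at least 8 mm in and turned clockwise at least 1.35 rad past the lined-up position, and released (all of step 1 and value of joint stud above 0.008 m and value of joint wing above 1.35 rad and velocity of joint wing below 0.1 rad/s and contact force between the fingers and wing below 0.1 N); the robot touches nothing.
It fails at once if the bracket is dropped or knocked off (moves faster than 0.6 m/s while the fingers do not hold it) (linear speed of bracket above 0.6 m/s and contact force between the fingers and bracket below 0.1 N).
It fails at once if a bystander is moved by more than 3 cm (distance of any of cap_mid, meter, screwdriver, breadboard from where it was at the start of the episode above 0.03 m).
It also fails if it takes over 72 s, if anything falls off the work surface, if the arm or the gripper's body presses on something with over 40 N, if the wrist force passes 120 N, or if a joint passes its speed limit or range.

## Working session

There is one attempt and no reset: what is moved stays moved. The work goes in short steps, Python scripts to look and compute and a tool call to move; the robot and the scene stay as the last step left them, time stands still between calls to the robot, and variables do not carry over. Pictures are saved under pics/ and viewed, at most 10 in all, crops included, and the job is handed in when it is done.

Besides the shell and the picture viewer there is one more tool, called after "Call:" as name([rows], argument=value, ...), one row to a line, values as JSON. step_arm: Moves the arm, as the interface text tells. Its arguments: {"type":"object","properties":{"increments":{"type":"array"},"grip_force":{"type":"number"}},"required":["increments"]}

```bash
mkdir -p pics; ls
cat > h.py <<'E'
import numpy as np, cv2
from scipy.spatial.transform import Rotation as R
from bench import readout, imaging, close_job
def pose():
    s=readout.get_obs(); q=s["orientation"]; return np.array(s["ee_pos"]), R.from_quat([q[1],q[2],q[3],q[0]]), s
def shot(name):
    p,r,s=pose(); c=imaging.capture(name)
    if name=="wrist":
        M=np.array(c["mount"]); T=np.eye(4); T[:3,:3]=r.as_matrix(); T[:3,3]=p; W=T@M
    else:
        E=np.eye(4); E[:3,:3]=cv2.Rodrigues(np.array(c["rvec"],float))[0]; E[:3,3]=np.ravel(c["tvec"]); W=np.linalg.inv(E)
    z=c["z_map"]; K=np.array(c["K"]); v,u=np.mgrid[:480,:640]
    P=np.stack([(u-K[0,2])/K[0,0]*z,(v-K[1,2])/K[1,1]*z,z],-1)@W[:3,:3].T+W[:3,3]
    P[z==0]=np.nan
    return c["color"],P,W,K
def save(n,im): cv2.imwrite(f"pics/{n}.png",im[...,::-1])
E
python3 - <<'E'
from h import *
p,r,s=pose(); print(p,r.as_matrix().round(3),s["time"],s["grip_width"])
for n in("top","side"):
    c,P,W,K=shot(n); save(n,c); np.savez(n+".npz",c=c,P=P,W=W,K=K); print(n,W.round(2))
E
```

```text
pics
[0.16000223 0.62945703 0.24434558] [[-0.969  0.246 -0.   ]
 [ 0.246  0.969 -0.002]
 [-0.    -0.002 -1.   ]] 0.0 0.08536820100657683
top [[ 0.   -0.99  0.11  0.33]
 [-1.   -0.    0.02  0.04]
 [-0.02 -0.11 -0.99  1.21]
 [ 0.    0.    0.    1.  ]]
side [[ 0.76 -0.39  0.53 -0.07]
 [-0.66 -0.43  0.62 -0.61]
 [-0.01 -0.82 -0.58  0.67]
 [ 0.    0.    0.    1.  ]]
```

View pics/top.png

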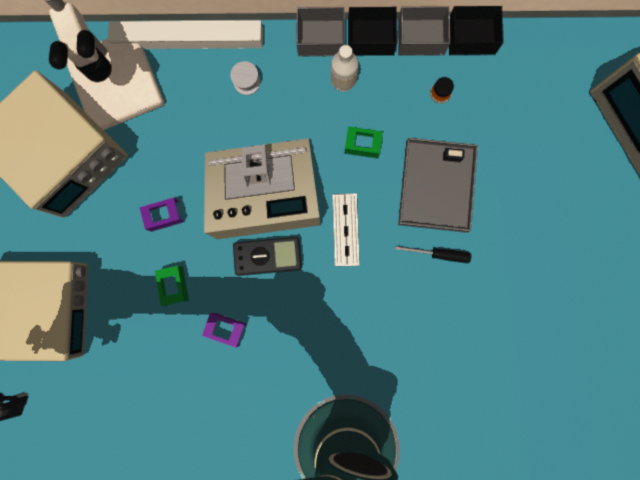

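View pics/side.png

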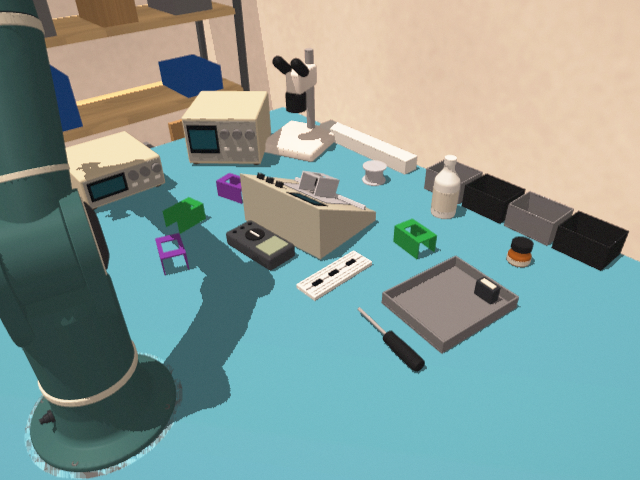

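The top view shows the console at about (260,190) with the grey bracket at (257,163), and the tray at (438,185) with the capacitor at (455,154). The side view shows the bracket on the panel at (318,185), and the green and purple look-alikes are elsewhere.

Run:
```python
from h import *
for n in("top","side"):
    d=np.load(n+".npz"); c,P=d["c"],d["P"]; X=P.reshape(-1,3)
    # panel plane via RANSAC-ish: region around console
    m=(X[:,0]>.5)&(X[:,0]<.9)&(X[:,1]>.02)&(X[:,1]<.4)&(X[:,2]>.035)&(X[:,2]<.14)
    Q=X[m]; nrm=np.array([.454,0,.891])
    h=np.histogram(Q@nrm,200); k=h[1][h[0].argmax()]; I=abs(Q@nrm-k)<.012
    for _ in range(8):
        A=Q[I]; o=A.mean(0); w=np.linalg.svd(A-o,full_matrices=0)[2][2]; w*=np.sign(w[2]); I=abs((Q-o)@w)<.004
    print(n,"n",w.round(3),"o",o.round(4),I.sum(), "tilt",np.degrees(np.arccos(w[2])),"yaw",np.degrees(np.arctan2(w[1],w[0])))
    A=Q[I]; print("rect xy",cv2.minAreaRect(A[:,:2].astype(np.float32)))
    # bracket: high points above plane
    ex=np.cross([0,0,1],w); ex/=np.linalg.norm(ex)  # level axis across
    up=np.cross(ex,w)  
    H=(Q-o)@w; B=(X-o)@w; J=m&(B>.036)&(B<.052); 
    m2=(X[:,0]>.5)&(X[:,0]<.9)&(X[:,1]>.02)&(X[:,1]<.4)
    J=m2&(B>.036)&(B<.052)
    S=X[J]; L=np.c_[(S-o)@ex,(S-o)@up].astype(np.float32)
    print("bracket top",J.sum(),cv2.minAreaRect(L),"med",np.median(S,0).round(4),"H",np.percentile(B[J],[10,50,90]).round(4))
    r=cv2.minAreaRect(L)[0]; print("centre world",(o+r[0]*ex+r[1]*up+np.median(B[J])*w).round(4))
    # tray
    t=(X[:,0]>.5)&(X[:,0]<.9)&(X[:,1]<-.07)&(X[:,1]>-.4)&(X[:,2]>.018)&(X[:,2]<.034)
    print("tray",t.sum()); 
    lab=np.uint8(t.reshape(480,640)); nn,l,st,ce=cv2.connectedComponentsWithStats(lab)
    k=1+st[1:,4].argmax(); T=X[(l==k).ravel()]; print(cv2.minAreaRect(T[:,:2].astype(np.float32)))
d=np.load("top.npz"); save("topc",cv2.resize(d["c"][130:245,190:330],None,fx=5,fy=5,interpolation=cv2.INTER_CUBIC))
d=np.load("side.npz"); save("sidec",cv2.resize(d["c"][160:260,230:390],None,fx=5,fy=5,interpolation=cv2.INTER_CUBIC))
```

```text
top n [0.452 0.063 0.89 ] o [0.5727 0.1839 0.0828] 5931 tilt 27.15048402633393 yaw 7.966566676320867
rect xy ((0.5781258344650269, 0.192405104637146), (0.1868663728237152, 0.2402523159980774), 7.890068054199219)
bracket top 2502 ((-0.006585106253623962, 0.1458110213279724), (0.31013473868370056, 0.37796953320503235), 89.67450714111328) med [8.202e-01 2.006e-01 7.000e-04] H [0.0379 0.0436 0.0498]
centre world [0.7219 0.1982 0.0551]
tray 730
((0.589005172252655, -0.21001338958740234), (0.16108982264995575, 0.1933915615081787), 83.79085540771484)
side n [0.448 0.057 0.892] o [0.573  0.1556 0.0873] 1186 tilt 26.881198126270846 yaw 7.293314698389905
rect xy ((0.5767604112625122, 0.19162912666797638), (0.18661794066429138, 0.24400465190410614), 7.820882320404053)
bracket top 1004 ((0.0005100779235363007, 0.2088259905576706), (0.352576345205307, 0.3146655559539795), 60.46875762939453) med [0.8273 0.194  0.0018] H [0.0375 0.043  0.0498]
centre world [0.777  0.1822 0.0313]
tray 1431
((0.5914452075958252, -0.21044421195983887), (0.1625698208808899, 0.19803862273693085), 83.86979675292969)
```

View pics/topc.png

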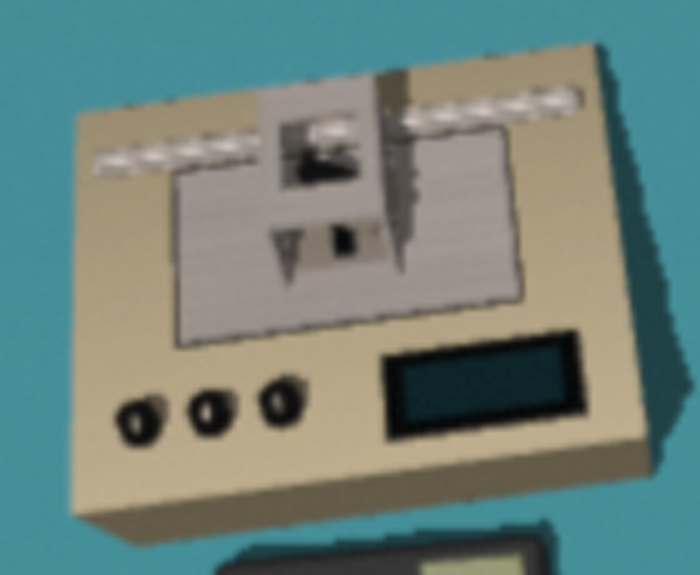

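Run:
```python
from h import *
yaw=np.radians(7.9); t=np.radians(27)
n=np.array([np.sin(t)*np.cos(yaw),np.sin(t)*np.sin(yaw),np.cos(t)]); across=np.array([-np.sin(yaw),np.cos(yaw),0]); up=np.cross(across,n)
up*=-np.sign(up[0]); print("up",up.round(3))
o=np.array([0.5727,0.1839,0.0828])
for nme in("top","side"):
    d=np.load(nme+".npz"); X=d["P"].reshape(-1,3); B=(X-o)@n
    print("panel off",np.median(B[(abs(B)<.006)&(X[:,2]>.04)&(abs(X[:,1]-.19)<.1)]))
    J=(B>.030)&(B<.055)&(X[:,2]>.05)&(abs(X[:,1]-.19)<.11)&(X[:,0]>.5)&(X[:,0]<.75)
    S=X[J]; L=np.c_[(S-o)@up,(S-o)@across]
    T=J&(B>.040)
    Lt=np.c_[(X[T]-o)@up,(X[T]-o)@across].astype(np.float32)
    r=cv2.minAreaRect(Lt); print(nme,J.sum(),T.sum(),r,"H",np.median(B[T]),"pct",np.percentile(Lt,[2,98],axis=0).round(4))
    print("centre",(o+r[0][0]*up+r[0][1]*across+.044*n).round(4))
```

```text
up [-0.883 -0.122  0.454]
panel off 2.435211866164676e-05
top 565 490 ((-0.03275580331683159, 0.009589675813913345), (0.08327877521514893, 0.051910724490880966), 1.1177445650100708) H 0.04361382430845268 pct [[-0.0728 -0.0158]
 [ 0.0068  0.0351]]
centre [0.6201 0.2002 0.1071]
panel off 0.002043994437861584
side 320 170 ((-0.035793736577034, 0.008303698152303696), (0.08406798541545868, 0.05549946799874306), 0.2349320352077484) H 0.04515296496486176 pct [[-0.0757 -0.0184]
 [ 0.0059  0.035 ]]
centre [0.6229 0.1993 0.1058]
```

```bash
cat >> h.py <<'E'
yaw=np.radians(7.9); tl=np.radians(27)
n=np.array([np.sin(tl)*np.cos(yaw),np.sin(tl)*np.sin(yaw),np.cos(tl)]); across=np.array([-np.sin(yaw),np.cos(yaw),0]); up=np.cross(across,-n)
RP=R.from_matrix(np.c_[up,across,-n])   # tool facing panel, y across
def plan(pt,Rt,k,g,p=None,r=None):
    p0,r0,_=pose(); p=p0 if p is None else p; r=r0 if r is None else r
    pt=np.array(pt); rv=(r.inv()*Rt).as_rotvec()
    print("dist",np.linalg.norm(pt-p).round(4),"deg",np.degrees(np.linalg.norm(rv)).round(2)); pp,rr=p,r
    for i in range(1,k+1):
        d=rr.inv().apply(p+(pt-p)*i/k-pp).round(3); a=np.degrees((rr.inv()*(r*R.from_rotvec(rv*i/k))).as_rotvec()).round(1)
        print([*d.tolist(),*a.tolist(),g]); pp=pp+rr.apply(d); rr=rr*R.from_rotvec(np.radians(a))
E
python3 - <<'E'
from h import *
print(up)
plan([.669,.207,.26],RP,15,0)
E
```

```text
[-0.88255039 -0.12246399  0.4539905 ]
dist 0.6617 deg 34.79
[-0.04, -0.019, -0.001, 0.3, 1.8, -1.5, 0]
[-0.039, -0.02, -0.002, 0.4, 1.8, -1.4, 0]
[-0.039, -0.021, -0.003, 0.3, 1.7, -1.5, 0]
[-0.038, -0.022, -0.005, 0.4, 1.8, -1.4, 0]
[-0.037, -0.023, -0.005, 0.3, 1.8, -1.5, 0]
[-0.037, -0.024, -0.006, 0.3, 1.8, -1.4, 0]
[-0.035, -0.025, -0.008, 0.4, 1.7, -1.5, 0]
[-0.035, -0.025, -0.008, 0.3, 1.8, -1.4, 0]
[-0.034, -0.027, -0.009, 0.4, 1.8, -1.5, 0]
[-0.033, -0.028, -0.01, 0.3, 1.8, -1.4, 0]
[-0.032, -0.028, -0.011, 0.4, 1.7, -1.5, 0]
[-0.031, -0.03, -0.011, 0.3, 1.8, -1.4, 0]
[-0.029, -0.03, -0.013, 0.3, 1.8, -1.5, 0]
[-0.029, -0.031, -0.013, 0.4, 1.8, -1.4, 0]
[-0.027, -0.032, -0.014, 0.3, 1.8, -1.5, 0]
```

Call:
step_arm([
  [-0.04,-0.019,-0.02,0.3,1.8,-1.5,0],
  [-0.039,-0.02,-0.02,0.4,1.8,-1.4,0],
  [-0.039,-0.021,-0.01,0.3,1.7,-1.5,0],
  [-0.038,-0.022,-0.005,0.4,1.8,-1.4,0],
  [-0.037,-0.023,-0.005,0.3,1.8,-1.5,0],
])

```text
time: 0.6
ee_pos: [0.3319, 0.4875, 0.2948]
orientation: [-0.079, 0.06, 0.995, -0.005]
force: [0.0, 0.5, 0.5]
grip_width: 0.0852
finger_force: 0.0
```

Call:
step_arm([
  [-0.037,-0.024,-0.006,0.3,1.8,-1.4,0],
  [-0.035,-0.025,-0.008,0.4,1.7,-1.5,0],
  [-0.035,-0.025,-0.008,0.3,1.8,-1.4,0],
  [-0.034,-0.027,-0.009,0.4,1.8,-1.5,0],
  [-0.033,-0.028,-0.01,0.3,1.8,-1.4,0],
])

```text
time: 1.1
ee_pos: [0.5015, 0.3466, 0.2992]
orientation: [-0.158, -0.004, 0.987, -0.01]
force: [1.0, 1.7, -0.7]
grip_width: 0.0855
finger_force: 0.0
```

Call:
step_arm([
  [-0.032,-0.028,-0.011,0.4,1.7,-1.5,0],
  [-0.031,-0.03,-0.011,0.3,1.8,-1.4,0],
  [-0.029,-0.03,-0.013,0.3,1.8,-1.5,0],
  [-0.029,-0.031,-0.003,0.4,1.8,-1.4,0],
  [-0.027,-0.032,0.0,0.3,1.8,-1.5,0],
])

```text
time: 1.6
ee_pos: [0.6618, 0.2047, 0.2827]
orientation: [-0.233, -0.068, 0.97, -0.015]
force: [0.4, 1.1, 0.5]
grip_width: 0.0859
finger_force: 0.0
```

Call:
step_arm([
  [0,0,0,0,0,0,0],
  [0,0,0,0,0,0,0],
])

```text
time: 1.8
ee_pos: [0.6606, 0.2045, 0.2805]
orientation: [-0.235, -0.066, 0.97, -0.015]
force: [0.4, 1.0, 0.5]
grip_width: 0.0856
finger_force: 0.0
```

Run:
```python
from h import *
p,r,s=pose(); print(p,r.as_matrix().round(3),s["q"],s["force"])
c,P,W,K=shot("wrist"); save("w1",c); np.savez("w1.npz",c=c,P=P,W=W,K=K); print(W.round(3))
o=np.array([0.5727,0.1839,0.0828]); X=P.reshape(-1,3); B=(X-o)@n
L=np.c_[(X-o)@up,(X-o)@across]
q=(abs(B)<.01)&(abs(L[:,0])<.1)&(abs(L[:,1])<.1); print(np.isfinite(B).sum(),q.sum(),np.median(B[q]))
A=X[q]; w=np.linalg.svd(A-A.mean(0),full_matrices=0)[2][2]; print("n",w)
T=(B>.038)&(B<.05)&(L[:,0]<.03)&(abs(L[:,1])<.07)&(L[:,0]>-.1)
rr=cv2.minAreaRect(L[T].astype(np.float32)); print(T.sum(),rr,np.median(B[T]),np.percentile(L[T],[1,99],axis=0)); print((o+rr[0][0]*up+rr[0][1]*across+.044*n).round(4))
```

```text
[0.66058713 0.20453872 0.28054853] [[-0.881 -0.135 -0.453]
 [-0.121  0.991 -0.061]
 [ 0.457  0.001 -0.889]] [-0.36798485  0.79096995  0.11036424  1.05312332 -0.14442449  1.77213372
  1.44036259] [0.43005745 0.96367195 0.51266951]
[[-0.135  0.97  -0.203  0.66 ]
 [ 0.991  0.132 -0.027  0.204]
 [ 0.001 -0.205 -0.979  0.425]
 [ 0.     0.     0.     1.   ]]
306004 40710 0.0007333369977569398
n [0.44702489 0.06394606 0.89223296]
3965 ((-0.03615829348564148, 0.009557437151670456), (0.05211766064167023, 0.0810583084821701), 89.99676513671875) 0.04438289806956045 [[-0.07564357 -0.0160827 ]
 [ 0.00381113  0.03516431]]
[0.6231 0.2005 0.1056]
```

View pics/w1.png

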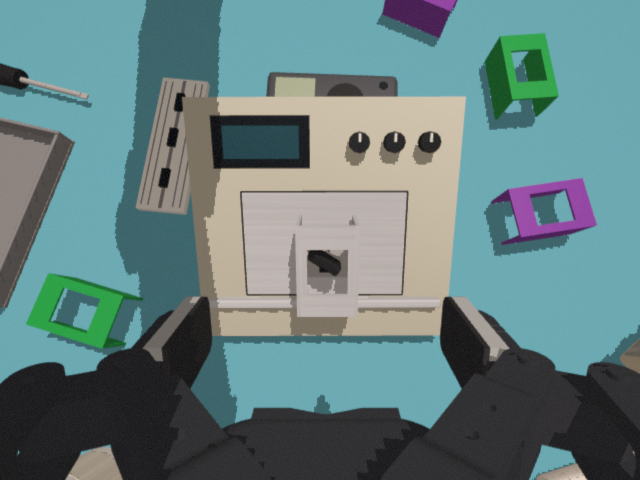

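The wrist view shows the bracket centred at about (327,270), astride the black wing at (323,262). Both fingers are well clear of it. I'll descend along the panel normal.

Run:
```python
from h import *
t=np.array([.622,.2003,.106]); a=t+.04*n
plan(a,RP,4,0); plan(t-.023*n,RP,3,0,a,RP)
```

```text
dist 0.1418 deg 0.19
[-0.011, -0.0, 0.034, 0.0, -0.0, 0.0, 0]
[-0.012, -0.001, 0.033, 0.1, -0.1, 0.0, 0]
[-0.011, 0.0, 0.034, 0.0, 0.0, 0.1, 0]
[-0.012, 0.0, 0.033, 0.0, -0.0, -0.0, 0]
dist 0.063 deg 0.0
[0.0, 0.0, 0.021, 0.0, 0.0, 0.0, 0]
[0.0, 0.0, 0.021, 0.0, 0.0, 0.0, 0]
[0.0, 0.0, 0.021, 0.0, 0.0, 0.0, 0]
```

Call:
step_arm([
  [-0.011,0,0.034,0,0,0,0],
  [-0.012,0,0.033,0.1,0,0,0],
  [-0.011,0,0.034,0,0,0.1,0],
  [-0.012,0,0.033,0,0,0,0],
  [0,0,0,0,0,0,0],
])

```text
time: 2.35
ee_pos: [0.6366, 0.2047, 0.1389]
orientation: [-0.237, -0.068, 0.969, -0.017]
force: [-0.9, 0.5, -0.2]
grip_width: 0.0854
finger_force: 0.0
```

Call:
step_arm([
  [0,0,0.016,0,0,0,0],
  [0,0,0.016,0,0,0,0],
  [0,0,0.016,0,0,0,0],
  [0,0,0.015,0,0,0,0],
  [0,0,0,0,0,0,0],
])

```text
time: 2.85
ee_pos: [0.611, 0.2003, 0.0866]
orientation: [-0.234, -0.067, 0.97, -0.016]
force: [-0.1, -1.2, 0.1]
grip_width: 0.0855
finger_force: 0.0
```

Run:
```python
from h import *
p,r,s=pose(); print(p,np.round(s["q"],3),s["force"])
plan(np.array([.622,.2003,.106])-.023*n,RP,1,0)
```

```text
[0.61104525 0.20028639 0.08655541] [-0.381  0.878  0.088  1.347 -0.147  1.39   1.462] [-0.10937764 -1.16843013  0.08723013]
dist 0.0019 deg 0.12
[-0.001, -0.001, 0.001, -0.0, -0.1, 0.1, 0]
```

Call:
step_arm([
  [-0.001,-0.001,0.001,0,0,0,0.2],
  [0,0,0,0,0,0,0.3],
  [0,0,0,0,0,0,0.4],
  [0,0,0,0,0,0,0.5],
  [0,0,0,0,0,0,0.6],
], grip_force=40)

```text
time: 3.35
ee_pos: [0.6139, 0.1987, 0.0862]
orientation: [-0.232, -0.067, 0.97, -0.016]
force: [2.5, 0.3, 4.6]
grip_width: 0.0514
finger_force: 42.1
```

Call:
step_arm([
  [0,0,0,0,0,0,0.7],
  [0,0,0,0,0,0,0.7],
  [0,0,-0.003,0,0,0,0.7],
  [0,0,-0.005,0,0,0,0.7],
])

```text
time: 3.75
ee_pos: [0.6156, 0.1988, 0.0914]
orientation: [-0.234, -0.067, 0.97, -0.016]
force: [-0.3, -0.2, -1.0]
grip_width: 0.0513
finger_force: 41.8
```

Call:
step_arm([
  [0,0,-0.015,0,0,0,0.7],
  [0,0,-0.02,0,0,0,0.7],
  [0,0,-0.03,0,0,0,0.7],
  [0,0,-0.03,0,0,0,0.7],
  [0,0,-0.03,0,0,0,0.7],
])

```text
time: 4.25
ee_pos: [0.6727, 0.2067, 0.2041]
orientation: [-0.234, -0.067, 0.97, -0.016]
force: [1.2, 0.1, -1.6]
grip_width: 0.0516
finger_force: 41.9
```

Run:
```python
from h import *
p,r,s=pose(); print(p,np.round(s["q"],3),s["grip_width"],s["finger_force"])
ty=np.radians(-6.1); tx=np.array([np.cos(ty),np.sin(ty),0]); 
Rt=R.from_matrix(np.c_[-tx,[-np.sin(ty),np.cos(ty),0],[0,0,-1]])
c=np.array([.590,-.210,0])-.02*tx
plan(p+[0,-.03,.05],RP,1,.7); plan(c+[0,0,.22],Rt,12,.7,p+[0,-.03,.05],RP)
```

```text
[0.67274283 0.20672825 0.20412659] [-0.365  0.869  0.107  1.078 -0.145  1.668  1.452] 0.051643037710976454 41.91790759563446
dist 0.0583 deg 0.12
[0.026, -0.03, -0.043, -0.0, -0.1, -0.0, 0.7]
dist 0.3995 deg 30.35
[0.01, -0.031, 0.008, -0.3, -2.2, 1.1, 0.7]
[0.01, -0.03, 0.008, -0.2, -2.3, 1.2, 0.7]
[0.01, -0.031, 0.008, -0.3, -2.2, 1.1, 0.7]
[0.009, -0.032, 0.006, -0.3, -2.3, 1.2, 0.7]
[0.009, -0.031, 0.007, -0.3, -2.2, 1.1, 0.7]
[0.008, -0.032, 0.005, -0.2, -2.2, 1.2, 0.7]
[0.008, -0.032, 0.006, -0.3, -2.3, 1.1, 0.7]
[0.008, -0.032, 0.005, -0.3, -2.2, 1.2, 0.7]
[0.007, -0.032, 0.004, -0.3, -2.2, 1.1, 0.7]
[0.007, -0.032, 0.004, -0.2, -2.3, 1.2, 0.7]
[0.006, -0.033, 0.004, -0.3, -2.2, 1.1, 0.7]
[0.005, -0.032, 0.003, -0.3, -2.3, 1.1, 0.7]
```

Call:
step_arm([
  [0.026,-0.03,-0.03,0,0,0,0.7],
  [0.01,-0.031,0.0,-0.3,-2.2,1.1,0.7],
  [0.01,-0.03,0.008,-0.2,-2.3,1.2,0.7],
  [0.01,-0.031,0.008,-0.3,-2.2,1.1,0.7],
  [0.009,-0.032,0.006,-0.3,-2.3,1.2,0.7],
])

```text
time: 4.75
ee_pos: [0.6358, 0.0466, 0.2378]
orientation: [-0.156, -0.026, 0.987, -0.011]
force: [0.1, -0.4, -1.2]
grip_width: 0.0515
finger_force: 42.1
```

Call:
step_arm([
  [0.009,-0.031,0.007,-0.3,-2.2,1.1,0.7],
  [0.008,-0.032,0.005,-0.2,-2.2,1.2,0.7],
  [0.008,-0.032,0.006,-0.3,-2.3,1.1,0.7],
  [0.008,-0.032,0.005,-0.3,-2.2,1.2,0.7],
  [0.007,-0.032,0.004,-0.3,-2.2,1.1,0.7],
])

```text
time: 5.25
ee_pos: [0.5928, -0.1134, 0.2235]
orientation: [-0.059, 0.024, 0.998, -0.004]
force: [0.5, 0.1, -1.2]
grip_width: 0.0516
finger_force: 42.1
```

Call:
step_arm([
  [0.007,-0.032,0.004,-0.2,-2.3,1.2,0.7],
  [0.006,-0.033,0.004,-0.3,-2.2,1.1,0.7],
  [0.005,-0.032,0.003,-0.3,-2.3,1.1,0.7],
  [0,0,0,0,0,0,0.7],
  [0,0,0,0,0,0,0.7],
])

```text
time: 5.75
ee_pos: [0.5676, -0.2086, 0.215]
orientation: [-0.0, 0.054, 0.999, 0.0]
force: [0.9, 0.2, -1.8]
grip_width: 0.0515
finger_force: 42.2
```

Run:
```python
from h import *
p,r,s=pose(); print(p,np.round(s["q"],3),s["grip_width"],s["finger_force"])
ty=np.radians(-6.1); tx=np.array([np.cos(ty),np.sin(ty),0]); 
Rt=R.from_matrix(np.c_[-tx,[-np.sin(ty),np.cos(ty),0],[0,0,-1]])
c=np.array([.590,-.210,0])-.02*tx
plan(c+[0,0,.08],Rt,5,.7)
# bracket back in wrist view, tool coords
C,P,W,K=shot("wrist"); save("w2",C)
X=r.inv().apply(P.reshape(-1,3)-p); J=(X[:,2]<.0)&(X[:,2]>-.035)&(abs(X[:,0])<.05)&(abs(X[:,1])<.024)
print(J.sum(),np.percentile(X[J],[1,50,99],axis=0).round(4)); A=X[J]; print(np.linalg.svd(A-np.median(A,0),full_matrices=0)[2][2].round(3))
C,P,W,K=shot("side"); save("s2",cv2.resize(C[100:340,300:620],None,fx=2.4,fy=2.4))
```

```text
[ 0.56763247 -0.20859999  0.2150256 ] [ 0.108  0.425  0.246  1.76  -0.122  0.973  1.864] 0.05152528847257386 42.17340409755707
dist 0.1351 deg 0.12
[-0.001, 0.0, 0.027, 0.0, -0.0, -0.0, 0.7]
[-0.0, 0.0, 0.027, 0.0, -0.0, -0.0, 0.7]
[-0.001, 0.001, 0.027, 0.0, -0.0, -0.1, 0.7]
[-0.0, -0.0, 0.027, 0.0, -0.0, 0.0, 0.7]
[-0.001, -0.0, 0.027, 0.0, -0.1, -0.0, 0.7]
17809 [[-0.0203 -0.0237 -0.0232]
 [ 0.0254  0.0002 -0.0218]
 [ 0.0406  0.0237 -0.0123]]
[-0.001  0.001 -1.   ]
```

View pics/s2.png

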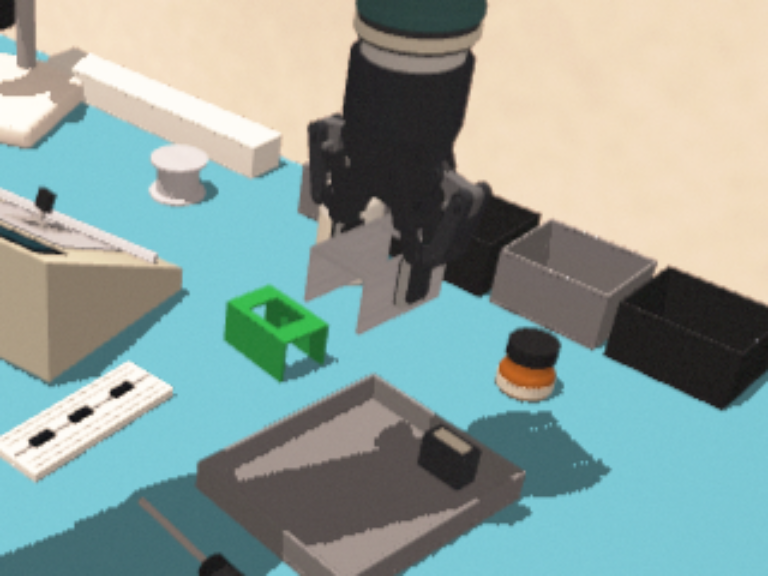

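The side view shows the bracket level in the gripper above the tray, with its legs down and clear of the capacitor at (448,455). Now I'll lower it.

Call:
step_arm([
  [-0.001,0,0.03,0,0,0,0.7],
  [0,0,0.035,0,0,0,0.7],
  [-0.001,0,0.035,0,0,0,0.7],
  [0,0,0.035,0,0,0,0.7],
  [0,0,0.03,0,0,0,0.7],
])

```text
time: 6.35
ee_pos: [0.5709, -0.2058, 0.0482]
orientation: [-0.0, 0.051, 0.999, 0.001]
force: [0.3, 0.2, -0.9]
grip_width: 0.0515
finger_force: 42.3
```

Call:
step_arm([
  [0,0,0.009,0,0,0,0.7],
  [0,0,0.004,0,0,0,0.7],
  [0,0,0.003,0,0,0,0.7],
  [0,0,0,0,0,0,0.7],
])

```text
time: 6.75
ee_pos: [0.5716, -0.2081, 0.0354]
orientation: [0.001, 0.053, 0.999, -0.0]
force: [-0.6, 0.0, -1.7]
grip_width: 0.0514
finger_force: 42.2
```

Call:
step_arm([
  [0,0,0.003,0,0,0,0.7],
  [0,0,0.002,0,0,0,0.7],
  [0,0,0.002,0,0,0,0.7],
  [0,0,0,0,0,0,0.7],
])

```text
time: 7.15
ee_pos: [0.5706, -0.2081, 0.0272]
orientation: [0.0, 0.053, 0.999, -0.0]
force: [0.2, 0.9, -1.8]
grip_width: 0.0515
finger_force: 42.2
```

Call:
step_arm([
  [0,0,0.001,0,0,0,0.7],
  [0,0,0,0,0,0,0.7],
  [0,0,0.001,0,0,0,0.7],
  [0,0,0,0,0,0,0.7],
])

```text
time: 7.55
ee_pos: [0.5708, -0.2082, 0.0254]
orientation: [0.0, 0.053, 0.999, -0.0]
force: [-1.4, 0.2, 1.5]
grip_width: 0.0513
finger_force: 42.5
```

Call:
step_arm([
  [0,0,0,0,0,0,0.4],
  [0,0,0,0,0,0,0.35],
  [0,0,0,0,0,0,0.3],
  [0,0,0,0,0,0,0.25],
  [0,0,0,0,0,0,0.2],
])

```text
time: 8.05
ee_pos: [0.5707, -0.2081, 0.0252]
orientation: [0.0, 0.053, 0.999, -0.0]
force: [-0.6, 0.0, -0.6]
grip_width: 0.0681
finger_force: 0.0
```

Call:
step_arm([
  [0,0,0,0,0,0,0.2],
  [0,0,0,0,0,0,0.2],
  [0,0,-0.015,0,0,0,0.2],
  [0,0,-0.03,0,0,0,0.2],
  [0,0,-0.04,0,0,0,0.2],
])

```text
time: 8.55
ee_pos: [0.5695, -0.2077, 0.1105]
orientation: [-0.001, 0.053, 0.999, 0.0]
force: [1.2, -1.5, 1.2]
grip_width: 0.0682
finger_force: 0.0
```

Call:
step_arm([
  [0,0,-0.04,0,0,0,0.2],
  [0,0,-0.04,0,0,0,0.2],
  [0,0,-0.04,0,0,0,0.2],
  [0,0,0,0,0,0,0.2],
])

```text
time: 8.95
ee_pos: [0.5737, -0.2094, 0.2378]
orientation: [0.006, 0.053, 0.999, -0.001]
force: [1.7, 0.2, -0.3]
grip_width: 0.0682
finger_force: 0.0
```

Run:
```python
from h import *
p,r,s=pose(); print(p,np.round(s["q"],3),s["grip_width"])
C,P,W,K=shot("wrist"); X=P.reshape(-1,3); J=(X[:,2]<.055)&(X[:,2]>.04)&(abs(X[:,0]-.57)<.1)&(abs(X[:,1]+.21)<.06)
A=X[J&(X[:,0]<.63)]; print("bracket",J.sum(),np.median(A,0),cv2.minAreaRect(A[:,:2].astype(np.float32)),np.percentile(A[:,2],[5,95]))
# slot / wing measurement from top+side depth
o=np.array([0.5727,0.1839,0.0828]); C,P,W,K=shot("top"); B=(P-o)@n; u=(P-o)@up; a=(P-o)@across
for lo,hi in((.012,.04),(.025,.04)):
    J=(B>lo)&(B<hi)&(abs(u+.03)<.03)&(abs(a-.01)<.03); print(J.sum(),[np.median(q[J]).round(4) for q in(B,u,a)])
# plan back to view pose
sl=o-.030*up+.0095*across
print("slot",sl); plan(p+[.03,.1,.05],r,3,.2); RW=RP*R.from_rotvec([0,0,np.radians(-30)]); plan(sl+.15*n,RW,12,.3,p+[.03,.1,.05],r)
```

```text
[ 0.57368724 -0.20944466  0.23784263] [ 0.099  0.404  0.255  1.735 -0.119  1.005  1.862] 0.06815321088593995
bracket 3969 [ 0.56658183 -0.20810303  0.0472317 ] ((0.570458710193634, -0.2083582878112793), (0.05217733979225159, 0.08052369952201843), 83.86626434326172) [0.04590611 0.04843342]
118 [np.float64(0.0307), np.float64(-0.0253), np.float64(0.0068)]
80 [np.float64(0.0337), np.float64(-0.0263), np.float64(0.0068)]
slot [0.59787079 0.19698376 0.06918029]
dist 0.1179 deg 0.52
[-0.007, 0.034, -0.018, 0.0, -0.2, 0.0, 0.2]
[-0.008, 0.034, -0.019, 0.1, -0.1, 0.0, 0.2]
[-0.007, 0.034, -0.018, -0.0, -0.2, 0.0, 0.2]
dist 0.3328 deg 51.67
[-0.002, 0.027, 0.007, -0.4, 2.3, -3.6, 0.3]
[-0.004, 0.026, 0.007, -0.3, 2.4, -3.6, 0.3]
[-0.007, 0.026, 0.007, -0.4, 2.3, -3.6, 0.3]
[-0.008, 0.026, 0.007, -0.3, 2.4, -3.6, 0.3]
[-0.009, 0.025, 0.007, -0.4, 2.3, -3.6, 0.3]
[-0.012, 0.024, 0.006, -0.3, 2.3, -3.6, 0.3]
[-0.014, 0.024, 0.006, -0.4, 2.4, -3.6, 0.3]
[-0.015, 0.022, 0.006, -0.3, 2.3, -3.6, 0.3]
[-0.017, 0.022, 0.005, -0.4, 2.3, -3.6, 0.3]
[-0.018, 0.02, 0.005, -0.3, 2.4, -3.6, 0.3]
[-0.02, 0.019, 0.003, -0.4, 2.3, -3.6, 0.3]
[-0.021, 0.018, 0.004, -0.3, 2.4, -3.6, 0.3]
```

Call:
step_arm([
  [-0.007,0.034,-0.018,0,0,0,0.2],
  [-0.008,0.034,-0.019,0,0,0,0.2],
  [-0.007,0.034,-0.018,0,0,0,0.2],
  [-0.002,0.027,0.007,-0.4,2.3,-3.6,0.3],
  [-0.004,0.026,0.007,-0.3,2.4,-3.6,0.3],
])

```text
time: 9.55
ee_pos: [0.6125, -0.0549, 0.2709]
orientation: [-0.041, -0.011, 0.999, 0.008]
force: [0.1, -0.3, -0.1]
grip_width: 0.06
finger_force: 0.0
```

Call:
step_arm([
  [-0.007,0.026,0.007,-0.4,2.3,-3.6,0.3],
  [-0.008,0.026,0.007,-0.3,2.4,-3.6,0.3],
  [-0.009,0.025,0.007,-0.4,2.3,-3.6,0.3],
  [-0.012,0.024,0.006,-0.3,2.3,-3.6,0.3],
  [-0.014,0.024,0.006,-0.4,2.4,-3.6,0.3],
])

```text
time: 10.05
ee_pos: [0.638, 0.0765, 0.2343]
orientation: [-0.142, -0.167, 0.975, 0.029]
force: [0.1, 0.0, 0.4]
grip_width: 0.0599
finger_force: 0.0
```

Call:
step_arm([
  [-0.015,0.022,0.006,-0.3,2.3,-3.6,0.3],
  [-0.017,0.022,0.005,-0.4,2.3,-3.6,0.3],
  [-0.018,0.02,0.005,-0.3,2.4,-3.6,0.3],
  [-0.02,0.019,0.003,-0.4,2.3,-3.6,0.3],
  [-0.021,0.018,0.004,-0.3,2.4,-3.6,0.3],
])

```text
time: 10.55
ee_pos: [0.6634, 0.2076, 0.1981]
orientation: [-0.237, -0.317, 0.917, 0.048]
force: [0.9, -0.1, 0.7]
grip_width: 0.06
finger_force: 0.0
```

Call:
step_arm([
  [0,0,0,0,0,0,0.3],
  [0,0,0,0,0,0,0.3],
  [0,0,0,0,0,0,0.3],
])

```text
time: 10.85
ee_pos: [0.6638, 0.2057, 0.1994]
orientation: [-0.235, -0.315, 0.918, 0.047]
force: [0.6, -0.3, 0.5]
grip_width: 0.0599
finger_force: 0.0
```

Run:
```python
from h import *
p,r,s=pose(); print(p,np.round(s["q"],3),s["grip_width"])
C,P,W,K=shot("wrist"); save("w3",C); np.savez("w3.npz",c=C,P=P,W=W,K=K)
o=np.array([0.5727,0.1839,0.0828]); B=(P-o)@n; u=(P-o)@up; a=(P-o)@across
J=(abs(B)<.006)&(abs(u)<.08)&(abs(a)<.09); A=P[J]; w=np.linalg.svd(A-A.mean(0),full_matrices=0)[2][2]; print("panel",np.median(B[J]),w*np.sign(w[2]),n)
J=(B>.029)&(B<.04)&(abs(u+.03)<.03)&(abs(a-.01)<.03); L=np.c_[u[J],a[J]].astype(np.float32)
rc=cv2.minAreaRect(L); print("wing top",J.sum(),rc,np.median(B[J]))
# dark slot in the panel
D=(C.max(2)<90)&(abs(B)<.03)&(abs(u+.03)<.03)&(abs(a-.01)<.03); print("dark",D.sum())
Jd=D&(B<.004); print(Jd.sum(),cv2.minAreaRect(np.c_[u[Jd],a[Jd]].astype(np.float32)))
```

```text
[0.66376775 0.20566673 0.19944207] [-0.307  0.862 -0.011  1.1   -0.077  1.656  1.928] 0.05994133488468113
panel 0.0008099292636012152 [0.4504434  0.06470955 0.89045686] [0.44968189 0.06239852 0.89100652]
wing top 711 ((-0.03159352019429207, 0.007153295911848545), (0.010120544582605362, 0.03035322204232216), 33.09995651245117) 0.035117015073582045
dark 555
447 ((-0.03197256475687027, 0.007157754153013229), (0.01313712541013956, 0.040728919208049774), 85.48954772949219)
```

View pics/w3.png

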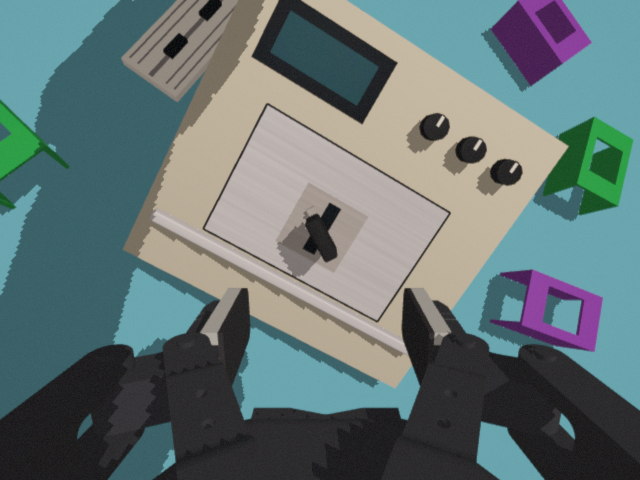

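The wrist view shows the bare wing at about (321,238), across the dark slot at (322,228). The wing reads −56.9°, so I'll align with it and grasp.

```bash
cat >> h.py <<'E'
AX=np.array([0.5727,0.1839,0.0828])-.0316*up+.0072*across+.0008*n
def RZ(d): return RP*R.from_rotvec([0,0,np.radians(d)])
def st():
    p,r,s=pose(); d=p-AX; print("rel up/across/n",(d@np.c_[up,across,n]).round(4),"ang",np.degrees((RP.inv()*r).as_rotvec()).round(2),"F",(np.array(s["force"])@np.c_[up,across,n]).round(1),"Ftool",r.inv().apply(s["force"]).round(1),"q",np.round(s["q"],2),s["grip_width"],s["finger_force"])
E
python3 - <<'E'
from h import *
st(); plan(AX+.08*n,RZ(-56.9),4,.3)
E
```

```text
rel up/across/n [0.0016 0.0016 0.1461] ang [ -0.33   0.62 -30.  ] F [ 0.9 -0.2  0.5] Ftool [ 0.9  0.3 -0.5] q [-0.31  0.86 -0.01  1.1  -0.08  1.66  1.93] 0.05985932921052946 0.0
dist 0.0661 deg 26.9
[-0.0, -0.001, 0.017, 0.1, -0.1, -6.7, 0.3]
[-0.001, -0.0, 0.016, 0.2, -0.1, -6.7, 0.3]
[0.0, -0.001, 0.017, 0.1, -0.1, -6.8, 0.3]
[0.0, -0.001, 0.016, 0.2, -0.1, -6.7, 0.3]
```

Call:
step_arm([
  [0,-0.001,0.017,0.1,-0.1,-6.7,0.3],
  [-0.001,0,0.016,0.2,-0.1,-6.7,0.3],
  [0,-0.001,0.017,0.1,-0.1,-6.8,0.3],
  [0,-0.001,0.016,0.2,-0.1,-6.7,0.3],
  [0,0,0,0,0,0,0.3],
])

```text
time: 11.4
ee_pos: [0.6351, 0.1998, 0.1391]
orientation: [-0.214, -0.521, 0.821, 0.098]
force: [-0.9, 0.3, 0.1]
grip_width: 0.0597
finger_force: 0.0
```

Call:
step_arm([
  [0,0,0,0,0,0,0.4],
  [0,0,0,0,0,0,0.5],
])

```text
time: 11.6
ee_pos: [0.6374, 0.2015, 0.1414]
orientation: [-0.211, -0.521, 0.821, 0.097]
force: [0.4, -0.2, 0.8]
grip_width: 0.0428
finger_force: 0.0
```

Run:
```python
from h import *
st(); plan(AX+.031*n,RZ(-56.9),3,.5)
```

```text
rel up/across/n [-0.0011  0.0014  0.0816] ang [ 4.000e-02 -1.700e-01 -5.689e+01] F [ 0.  -0.3  0.9] Ftool [ 0.3 -0.1 -0.9] q [-0.25  0.86 -0.13  1.24 -0.    1.5   2.35] 0.042767634218491855 0.0
dist 0.0507 deg 0.17
[0.001, 0.0, 0.017, -0.0, 0.0, -0.0, 0.5]
[0.0, 0.0, 0.017, -0.1, 0.1, -0.0, 0.5]
[0.001, 0.0, 0.017, -0.0, 0.0, -0.0, 0.5]
```

Call:
step_arm([
  [0.001,0,0.017,0,0,0,0.5],
  [0,0,0.017,0,0.1,0,0.5],
  [0.001,0,0.017,0,0,0,0.5],
  [0,0,0,0,0,0,0.6],
  [0,0,0,0,0,0,0.7],
])

```text
time: 12.1
ee_pos: [0.6135, 0.197, 0.096]
orientation: [-0.212, -0.522, 0.821, 0.096]
force: [0.3, 0.5, 0.3]
grip_width: 0.0256
finger_force: 0.0
```

Run:
```python
from h import *
st(); plan(AX+.030*n,RZ(-56.9),1,.5)
```

```text
rel up/across/n [-0.0001  0.0002  0.0301] ang [ 7.0e-02 -1.0e-02 -5.7e+01] F [-0.2  0.5  0.5] Ftool [-0.5  0.1 -0.5] q [-0.25  0.87 -0.13  1.33  0.    1.4   2.35] 0.025623839642799455 0.0
dist 0.0002 deg 0.12
[0.0, -0.0, 0.0, -0.1, -0.0, 0.1, 0.5]
```

Centred. Next I'll close the gripper on the wing.

Call:
step_arm([
  [0,0,0,0,0,0,0.8],
  [0,0,0,0,0,0,0.9],
  [0,0,0,0,0,0,1],
  [0,0,0,0,0,0,1],
], grip_force=40)

```text
time: 12.5
ee_pos: [0.6132, 0.1974, 0.0959]
orientation: [-0.212, -0.522, 0.82, 0.097]
force: [-0.3, 1.5, 2.8]
grip_width: 0.0088
finger_force: 41.7
```

Call:
step_arm([
  [0,0,0,0,0,3,1],
  [0,0,0,0,0,5,1],
  [0,0,0,0,0,5,1],
  [0,0,0,0,0,5,1],
  [0,0,0,0,0,0,1],
])

```text
time: 13.0
ee_pos: [0.6132, 0.1973, 0.0955]
orientation: [-0.225, -0.387, 0.892, 0.062]
force: [0.3, 0.0, 3.0]
grip_width: 0.0088
finger_force: 41.8
```

Run:
```python
from h import *
st()
```

```text
rel up/across/n [0.     0.0005 0.0295] ang [ 8.000e-02 -2.000e-02 -3.904e+01] F [1.1 0.  2.8] Ftool [ 0.9  0.7 -2.8] q [-0.29  0.87 -0.05  1.34 -0.05  1.4   2.07] 0.008802315436588612 41.76595330238342
```

Call:
step_arm([
  [0,0,0,0,0,8,1],
  [0,0,0,0,0,8,1],
  [0,0,0,0,0,8,1],
  [0,0,0,0,0,8,1],
  [0,0,0,0,0,7,1],
])

```text
time: 13.5
ee_pos: [0.6132, 0.1969, 0.0953]
orientation: [-0.233, -0.066, 0.97, -0.017]
force: [1.2, -0.7, 1.5]
grip_width: 0.0089
finger_force: 41.7
```

Call:
step_arm([
  [0,0,0,0,0,0,1],
  [0,0,0,0,0,0,1],
])

```text
time: 13.7
ee_pos: [0.6132, 0.1968, 0.0952]
orientation: [-0.233, -0.069, 0.97, -0.016]
force: [1.9, -0.0, 1.7]
grip_width: 0.0089
finger_force: 41.8
```

Run:
```python
from h import *
st()
```

```text
rel up/across/n [-0.0001  0.      0.0292] ang [ 0.08 -0.02 -0.27] F [-0.9 -0.3  2.3] Ftool [-0.9 -0.3 -2.3] q [-0.39  0.87  0.11  1.34 -0.16  1.4   1.48] 0.008934156708151033 41.77104949951172
```

Call:
step_arm([
  [0,0,0.002,0,0,0.3,1],
  [0,0,0.003,0,0,0,1],
  [0,0,0.003,0,0,0,1],
  [0,0,0,0,0,0,1],
], grip_force=60)

```text
time: 14.1
ee_pos: [0.6094, 0.1963, 0.0877]
orientation: [-0.233, -0.065, 0.97, -0.017]
force: [4.1, 1.4, 2.9]
grip_width: 0.0085
finger_force: 64.8
```

Run:
```python
from h import *
st()
```

```text
rel up/across/n [-0.      0.0001  0.0209] ang [ 0.05 -0.01  0.22] F [-2.5  0.8  4.5] Ftool [-2.5  0.8 -4.5] q [-0.39  0.87  0.11  1.36 -0.16  1.39  1.47] 0.008540425589364258 64.80941891670227
```

It went in smoothly, with only the spring force building up. I'll push to the stop.

Call:
step_arm([
  [0,0,0.002,0,0,0,1],
  [0,0,0.002,0,0,0,1],
  [0,0,0.001,0,0,0,1],
  [0,0,0,0,0,0,1],
])

```text
time: 14.5
ee_pos: [0.6082, 0.1962, 0.0854]
orientation: [-0.232, -0.065, 0.97, -0.017]
force: [4.6, 1.2, 12.0]
grip_width: 0.0087
finger_force: 66.0
```

Run:
```python
from h import *
st()
```

```text
rel up/across/n [-0.      0.0001  0.0182] ang [ 0.04 -0.13  0.23] F [ 1.2  0.5 12.8] Ftool [  1.2   0.5 -12.8] q [-0.39  0.87  0.11  1.36 -0.16  1.38  1.47] 0.008701000044863036 65.99814176559448
```

Call:
step_arm([
  [0,0,0,0,0,4,1],
  [0,0,0,0,0,6,1],
  [0,0,0,0,0,6,1],
  [0,0,0,0,0,8,1],
  [0,0,0,0,0,0,1],
])

```text
time: 15.0
ee_pos: [0.6081, 0.1959, 0.0854]
orientation: [-0.223, 0.14, 0.963, -0.065]
force: [5.5, -0.4, 11.7]
grip_width: 0.0084
finger_force: 65.9
```

Run:
```python
from h import *
st()
```

```text
rel up/across/n [ 0.     -0.0002  0.0182] ang [ 0.07 -0.14 24.43] F [ 0.5 -1.1 12.8] Ftool [ -0.   -1.2 -12.8] q [-0.46  0.88  0.22  1.37 -0.23  1.39  1.11] 0.008407351721275668 65.92149138450623
```

Call:
step_arm([
  [0,0,0,0,0,8,1],
  [0,0,0,0,0,8,1],
  [0,0,0,0,0,8,1],
  [0,0,0,0,0,8,1],
  [0,0,0,0,0,8,1],
])

```text
time: 15.5
ee_pos: [0.6079, 0.1956, 0.0856]
orientation: [-0.187, 0.462, 0.856, -0.138]
force: [3.6, -1.3, 11.7]
grip_width: 0.0083
finger_force: 66.0
```

Call:
step_arm([
  [0,0,0,0,0,8,1],
  [0,0,0,0,0,8,1],
  [0,0,0,0,0,6,1],
  [0,0,0,0,0,3,1],
  [0,0,0,0,0,0,1],
])

```text
time: 16.0
ee_pos: [0.6077, 0.1956, 0.0857]
orientation: [-0.154, 0.634, 0.737, -0.175]
force: [4.5, -0.5, 13.3]
grip_width: 0.0086
finger_force: 66.1
```

Run:
```python
from h import *
st(); print(pose()[2]["ft_torque"])
```

```text
rel up/across/n [ 0.0006 -0.0005  0.0182] ang [ 4.000e-02 -1.000e-01  8.933e+01] F [ 2.1 -1.1 13.8] Ftool [ -1.1  -2.1 -13.8] q [-0.62  0.92  0.5   1.39 -0.42  1.43  0.12] 0.008578236752702782 66.12738132476807
[-0.27972177  0.29465948  0.03144356]
```

Call:
step_arm([
  [0,0,-0.002,0,0,0.5,1],
  [0,0,0,0,0,0,1],
  [0,0,0,0,0,0,0.85],
  [0,0,0,0,0,0,0.75],
  [0,0,0,0,0,0,0.7],
], grip_force=30)

```text
time: 16.5
ee_pos: [0.6068, 0.1962, 0.0844]
orientation: [-0.154, 0.637, 0.735, -0.177]
force: [0.3, -0.5, -0.4]
grip_width: 0.0253
finger_force: 0.0
```

Call:
step_arm([
  [0,0,0,0,0,0,0.7],
  [0,0,-0.005,0,0,0,0.7],
  [0,0,-0.02,0,0,0,0.7],
  [0,0,-0.04,0,0,0,0.7],
  [0,0,-0.04,0,0,0,0.7],
])

```text
time: 17.0
ee_pos: [0.6551, 0.203, 0.1798]
orientation: [-0.154, 0.637, 0.735, -0.177]
force: [1.5, 0.9, -0.6]
grip_width: 0.0256
finger_force: 0.0
```

Call:
step_arm([
  [0,0,-0.02,0,0,0,0.5],
  [0,0,-0.01,0,0,0,0.3],
  [0,0,0,0,0,0,0.2],
  [0,0,0,0,0,0,0.2],
  [0,0,0,0,0,0,0.2],
])

```text
time: 17.5
ee_pos: [0.6674, 0.2048, 0.2039]
orientation: [-0.154, 0.637, 0.734, -0.177]
force: [-0.2, 0.5, 0.5]
grip_width: 0.0682
finger_force: 0.0
```

Run:
```python
from h import *
st(); C,P,W,K=shot("wrist"); save("w4",C)
d=P-AX; B=d@n; u=d@up; a=d@across
J=(B>.012)&(B<.04)&(abs(u)<.025)&(abs(a)<.025); J2=J&(B>np.median(B[J])-.004)
print(J.sum(),cv2.minAreaRect(np.c_[u[J2],a[J2]].astype(np.float32)),np.median(B[J2]))
C,P,W,K=shot("top"); J=(P[...,2]<.055)&(P[...,2]>.042)&(abs(P[...,0]-.57)<.055)&(abs(P[...,1]+.21)<.06); A=P[J]; print("bracket",J.sum(),cv2.minAreaRect(A[:,:2].astype(np.float32)),np.percentile(A[:,2],[5,50,95]))
```

```text
rel up/across/n [0.0004 0.0005 0.151 ] ang [ 0.21  0.11 89.75] F [0.3 0.5 0.4] Ftool [ 0.5 -0.3 -0.4] q [-0.57  0.9   0.53  1.12 -0.4   1.7   0.07] 0.06815859087008712 0.0
658 ((-7.222872227430344e-06, 0.0004363264888525009), (0.009770949371159077, 0.029293624684214592), 0.08830726146697998) 0.024850861810293945
bracket 589 ((0.5670667886734009, -0.20811055600643158), (0.05308651551604271, 0.08090882003307343), 83.71713256835938) [0.04391994 0.0477513  0.05129397]
```

View pics/w4.png

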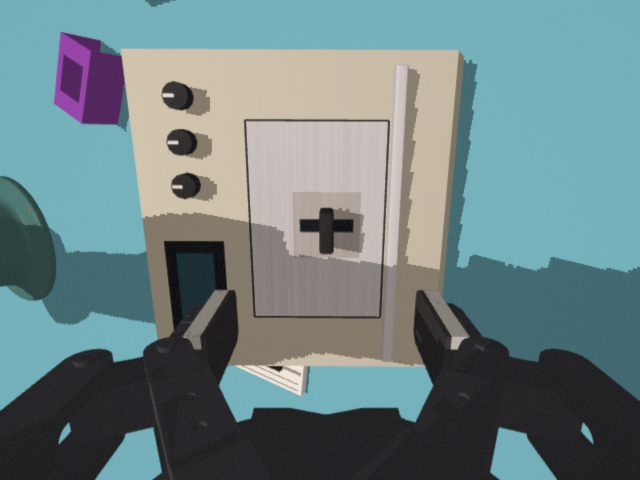

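The wrist view shows the wing at (326,230), square to the slot. Its top is 24.9 mm off the panel, about 10 mm in, so it is locked. The bracket stands in the tray and the arm is clear, so I'm handing in.

```bash
python3 -c "
from h import *
print(close_job())"
```

```text
the job is handed in; nothing more can be done
None
```

The job is handed in, with no verdict returned: at the last check the bracket stood released on its legs in the tray, and the fastener was about 10 mm in, turned about 90° clockwise and released.

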